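# Carry the steel ball to the anvil on the tray

## Robot

A 6-joint arm with a two-finger parallel gripper is mounted at the origin on the work surface. World frame = base frame: x ahead of the robot, y to its left, z up, the work surface at z = 0. Lengths are in m, angles in rad, forces in N, time in s.
With the tool pointing down it reaches from about 0.375 to 0.9 m from the base axis. Payload 3.1 kg.
Tool frame: the origin (TCP) lies between the finger pads; the fingertips stand 11 mm ahead of it and the grasp point (between the pads) lies 8 mm behind it; z points along the fingers, y is the line along which they close (so a half turn about z gives the same grasp; the last joint's range is limited). The gripper opens to 85 mm and grips with 20 to 120 N. Pads are 22 mm wide; open, the fingers measure 114 mm over their backs; the gripper's body (76 mm by 85 mm) begins 54 mm behind the grasp point. The pads swing forward as they close: fully open they stand 13 mm farther back than shut.
Start: joints at [-1.462, 0.527, 1.433, -0, 1.181, -0.178], TCP at [0.177, -0.599, 0.242] pointing down, gripper open.
Joint ranges: [-3.08, 3.08], [-0.75, 2.2], [0.22, 2.44], [-1.43, 4.57], [0, 2.65], [-2.85, 2.85]. Speed limits (rad/s): [2.79, 2.79, 3.14, 3.14, 3.14, 3.14].

## Interface

Orientations are given as a rotation vector (axis times angle).
In Python, from cell import bot, imaging gives the robot as it stands.
- The arm moves only by the tool play_rows, never from a script. Its argument "rows" is one flat list of numbers, 6 for each row, row after row: the shift along the tool's x, y, z in m, then the turn, a rotation vector about the tool's x, y, z in degrees. In form: [x, y, z, rx, ry, rz, x, y, z, rx, ry, rz, ...]. A call has 1 to 12 rows; each row shifts and turns the commanded pose from where the row before left it, along the tool's axes as they then stand; what a row does not reach is not made up. A row lasts 1/8 s, in which the tool goes at most 62.5 mm and 10.7 degrees, less where a joint would pass 70% of its speed; a pose out of reach is approached as far as the arm can. A call with a gripper value outside its range is refused whole. "claw" is the finger opening in m, from 0 to 0.0854, set as the call begins (left out, the last holds). The fingers move at their own pace and stop on an object; "grip_force" is the grip in N (left out, the last holds). Time passes only in rows, so rows that do not move let the fingers close. It gives the time, the measured TCP pose, the force, the opening and the grip force at its end, in the units of the state.
- bot.sense(): the state, without advancing time (a new reading comes with each control period).
- imaging.get_image(name): name is "side" or "top"; returns a dict with "color" (480x640x3 uint8, red, green, blue), "camera_matrix" (3x3 intrinsics, pixels), "R" (3x3) and "t" (3): a world point X has camera coordinates R X + t. Camera axes: x right, y down, z forward; pixel columns grow to the right and rows downward; lengths in m; the calibration is good to about 2 mm. A picture is of the moment at which its call begins. There is no depth.
- bot.close_job(): hands the job in; it is judged then, once.
Trained networks look in the newest picture that a camera, given by its name, has taken for a name from the list of things; names that differ only in an ending like _2 or _b are one class to them, and where a whole thing is asked for, a point or a joint stands for the part that bears it (a point fixed in the world has none). Each returns a list of dicts, best first, with "confidence" (0 to 1); they miss things now and then, are a little off and sometimes report something else, mostly with a low value. They report only what shows in the picture. A call takes as long as a camera call. They do not tell look-alikes from the thing itself.
- imaging.look_for(camera, target): "at" ([column, row] in pixels, amid what is visible of it).
- imaging.cut_out(camera, target): "region" (480x640 bool, what is visible of it) and "at" ([column, row] in pixels, amid what is visible of it).
The state is a dict: "time": time; "qpos": joint angles; "dq": joint speeds; "effort": joint torques, N m; "tcp_pos": TCP position; "tool_rot": TCP orientation; "contact_force": force on the tool from outside, world axes, zero at the start; "torque": the same for the moment, N m; "grip_width": finger opening in m; "finger_force": force on a finger pad.
Only numpy, scipy, OpenCV 4.12 (cv2) and the standard library are available. Lean on these libraries where they do the work, as an engineer would, in place of code of your own. Each camera call takes 0.05 s, during which the arm holds its last target. There are 200 camera calls.

## Task

Pick the steel ball out of the parts bin, leaving the other parts in it, and set it in the round pocket of the wooden tray. Then lift the tray by its upright grip and carry it, kept close to level so that the ball stays in its pocket, to the anvil, and finish while still holding it: level and still, with the ball over the middle of the anvil's flat face and the underside of the tray about 8 cm above that face. Leave the hammer, oil can and brush where they are.

Things in the scene. Friction and masses are not known exactly. Their poses are not given: they have to be found in the camera images.
- ball_center (a point): centre of the polished steel ball, 32 mm across, about 135 g, the only ball in the parts bin. It rests on the bin floor and rolls freely when pushed
- bin: open grey metal parts bin, fixed, 240 x 160 mm, 45 mm high, walls and floor 5 mm thick. Origin at the centre of its underside, x along its long side. The ball and the collar lie near its middle line, one in each half; bar and bolt lie along one long wall, the rod along the other, so the ball is free for fingers that close along the bin's x
- collar: dark steel collar (short tube) in the bin, 36 mm outside, 18 mm bore, 16 mm high. Origin at the centre of its underside
- rod: dark round rod offcut in the bin, 14 mm thick, 100 mm long along its x. Origin under its middle
- bar: dark square bar offcut in the bin, 14 x 14 x 100 mm, long along its x. Origin under its middle
- bolt: short steel bolt in the bin, head 20 mm across, 53 mm long along its x. Origin 10 mm below its axis, 26 mm from the head's outer face
- tray: loose wooden tray, about 350 g, 192 x 132 mm, board 12 mm thick with edging to 18 mm above the underside. Origin at the centre of its underside, x along its long side. An upright grip block stands in its middle: 44 mm along x, 18 mm thick along y, top 64 mm above the underside. A round dark-lined pocket, 30 mm wide, 4 mm deep, is sunk 62 mm along +x from the middle
- tray_pocket (a point): where the ball's centre is when it sits in the tray's pocket: on the pocket's axis, 24 mm above the tray's underside, 12 mm above the board's top. The ball has a few mm of play there and rolls out over the rim at about 40 degrees of tilt
- tray_grip (a point): point inside the tray's upright grip block, on its axis, 48 mm above the tray's underside, 16 mm below the block's top. The block is 18 mm thick along the tray's y
- anvil: small steel bench anvil, fixed, 90 mm high. Origin at the centre of its underside, x along its length, horn to -x, reaching 162 mm from the origin; the foot is 130 x 85 mm
- anvil_face (a point): middle of the anvil's flat top face (130 x 56 mm, along the anvil's x and y), 90 mm above the bench
- hammer: hammer, 280 mm long, lying on the bench beyond the tray, to be left alone
- oilcan: green oil can standing on the bench, 60 mm across, 120 mm high. Origin at the centre of its underside. To be left alone
- brush: flat brush with a wooden handle lying on the bench, to be left alone
- ball: the same steel ball; its own frame turns as it rolls and its origin is a point on its skin, so use ball_center
Things that resemble listed ones, but are neither listed nor needed, are in the scene too. Leave any turquoise look-alike of the ball alone.

How it is judged:
By the outcome, as a careful person would: the job done as asked, in the order asked, and still so for the second after the job is handed in, while the arm keeps its last pose, push and grip.
It also fails if it takes over 58 s, if anything falls off the work surface, if the arm or the gripper's body presses on something with over 40 N, if the wrist force passes 120 N, or if a joint passes its speed limit or range.

## Working session

There is one attempt and no reset: what is moved stays moved. The work goes in short steps, Python scripts to look and compute and a tool call to move; the robot and the scene stay as the last step left them, time stands still between calls to the robot, and variables do not carry over. Pictures are saved under pics/ and viewed, at most 10 in all, crops included, and the job is handed in when it is done.

Besides the shell and the picture viewer there is one more tool, called after "Emit:" by a JSON object that holds its "fn" and its "kwargs", one argument or row to a line. play_rows: Moves the arm, as the interface text tells. Its arguments: {"type":"object","properties":{"rows":{"type":"array","items":{"type":"number"}},"claw":{"type":"number"},"grip_force":{"type":"number"}},"required":["rows"]}

```bash
mkdir -p pics; ls; cat > h.py <<'E'
import numpy as np, cv2
from cell import bot, imaging
def ray(im,px):
    K=im["camera_matrix"];R=np.array(im["R"]);t=np.array(im["t"])
    d=R.T@np.linalg.inv(K)@np.array([px[0],px[1],1.]);return -R.T@t,d
def atz(im,px,z):
    c,d=ray(im,px);return c+d*(z-c[2])/d[2]
def proj(im,X):
    p=np.array(im["camera_matrix"])@(np.array(im["R"])@np.array(X)+np.array(im["t"]));return p[:2]/p[2]
def save(im,n): cv2.imwrite("pics/"+n,cv2.cvtColor(im["color"],cv2.COLOR_RGB2BGR))
E
python3 - <<'E'
from h import *
np.set_printoptions(precision=3,suppress=True)
Z=dict(ball_center=.021,bin=.02,collar=.02,tray=.01,tray_pocket=.012,tray_grip=.048,anvil=.05,anvil_face=.09,hammer=.01,oilcan=.06)
for c in("top","side"):
    im=imaging.get_image(c);save(im,c+"0.png");print(c,-np.array(im["R"]).T@im["t"])
    for n,z in Z.items():
        for d in imaging.look_for(c,n)[:3]: print(n,round(d["confidence"],2),np.array(d["at"]),atz(im,d["at"],z)[:2])
print(bot.sense())
E
```

```text
pics
top [ 0.499 -0.028  1.029]
ball_center 0.64 [447.5 222.5] [ 0.647 -0.322]
ball_center 0.57 [429.4 287. ] [ 0.498 -0.276]
ball_center 0.53 [492.3 305.7] [ 0.456 -0.418]
bin 0.86 [433.  308.6] [ 0.449 -0.283]
collar 0.75 [426.8 324.4] [ 0.414 -0.268]
tray 0.66 [313.4 275.6] [ 0.523 -0.011]
tray_pocket 0.82 [314.9 277.1] [ 0.52  -0.014]
tray_grip 0.83 [315.6 276.4] [ 0.521 -0.016]
anvil 0.75 [188.8 291.1] [0.487 0.263]
anvil_face 0.72 [187.7 297.1] [0.475 0.253]
hammer 0.74 [303.9 160.7] [0.796 0.014]
hammer 0.31 [317.  276.3] [ 0.522 -0.019]
oilcan 0.71 [186.3 296.3] [0.476 0.265]
oilcan 0.59 [419.5 182.4] [ 0.732 -0.249]
side [ 0.456 -0.797  0.599]
ball_center 0.83 [377.8 359.7] [ 0.639 -0.318]
ball_center 0.75 [293.2 350.6] [ 0.5   -0.274]
ball_center 0.59 [272.4 434.6] [ 0.452 -0.425]
bin 0.69 [267.6 363.5] [ 0.454 -0.294]
collar 0.57 [244.5 353.2] [ 0.416 -0.265]
collar 0.39 [342.6 186.2] [0.719 0.33 ]
collar 0.24 [265.2 363.8] [ 0.45  -0.294]
tray 0.62 [287.6 266.9] [ 0.518 -0.019]
tray_pocket 0.73 [289.9 265.7] [ 0.523 -0.018]
tray_grip 0.96 [285.7 266.3] [ 0.51  -0.067]
anvil 0.69 [264.2 193. ] [0.487 0.268]
anvil_face 0.66 [262.2 192.4] [0.48  0.195]
hammer 0.62 [399.6 236.1] [0.804 0.059]
oilcan 0.81 [415.1 304.6] [ 0.729 -0.238]
oilcan 0.49 [265.6 194.4] [0.49 0.24]
{'time': 1.1, 'qpos': array([-1.461,  0.528,  1.433, -0.   ,  1.181, -0.179]), 'dq': array([ 0.001,  0.001,  0.002,  0.002,  0.   , -0.001]), 'effort': array([ -0.   , -44.234, -17.842,  -0.   ,   0.001,  -0.   ]), 'tcp_pos': array([ 0.177, -0.599,  0.242]), 'tool_rot': array([ 3.109,  0.451, -0.   ]), 'contact_force': array([-0.325, -0.206, -0.338]), 'torque': array([ 0.028, -0.004, -0.006]), 'finger_force': 0.0, 'grip_width': 0.08539760497498348}
```

View pics/top0.png

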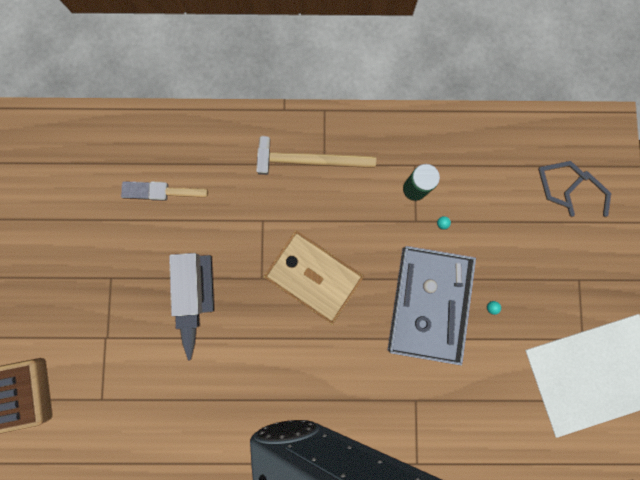

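View pics/side0.png

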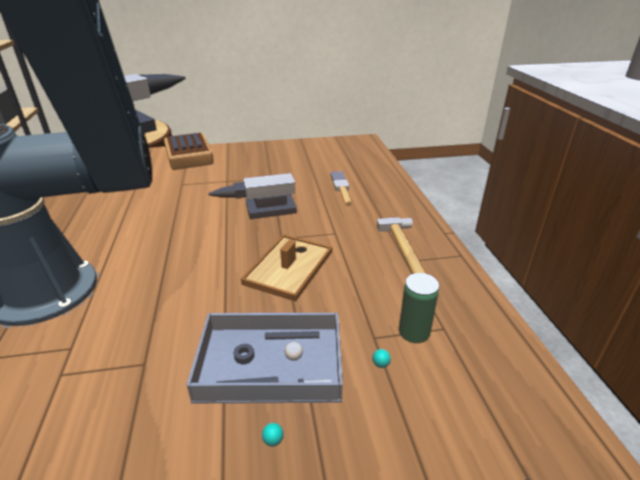

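The top picture shows the ball at about (430,287), collar at (423,324), pocket at (292,262), grip at (313,275) and anvil face from (171,254) to (197,315). The two turquoise look-alikes lie outside the bin. The side picture agrees.

```bash
python3 - <<'E'
from h import *
np.set_printoptions(precision=4,suppress=True)
im=imaging.get_image("top");g=im["color"].astype(int);hsv=cv2.cvtColor(im["color"],cv2.COLOR_RGB2HSV)
s=imaging.get_image("side")
def comp(m,near):
    n,l,st,c=cv2.connectedComponentsWithStats(m.astype(np.uint8)); 
    i=1+np.argmin([np.hypot(*(c[k]-near))+ (1e3 if st[k][4]<15 else 0) for k in range(1,n)]);return l==i,c[i],st[i]
for nm in("bin","tray","anvil"):
    d=imaging.cut_out("top",nm)
    for k in d[:1]:
        print(nm,k["confidence"],k["region"].sum(),cv2.minAreaRect(np.argwhere(k["region"])[:,::-1].astype(np.float32)))
        box=cv2.boxPoints(cv2.minAreaRect(np.argwhere(k["region"])[:,::-1].astype(np.float32)))
        z={"bin":.045,"tray":.018,"anvil":.09}[nm]
        w=np.array([atz(im,p,z)[:2] for p in box]);print(w,"ctr",w.mean(0))
for d in imaging.cut_out("top","ball_center"): print("ball",d["confidence"],d["at"],atz(im,d["at"],.021))
# dark pocket
v=hsv[...,2]; m=(v<60); m[:240]=0;m[285:]=0;m[:,:275]=0;m[:,310:]=0
r,c,st=comp(m,(292,262));print("pocket",c,st,atz(im,c,.011))
# anvil face light region
m=(v>140)&(hsv[...,1]<40);m[:,:160]=0;m[:,215:]=0;m[:240]=0;m[330:]=0
r,c,st=comp(m,(184,284));rc=cv2.minAreaRect(np.argwhere(r)[:,::-1].astype(np.float32));print("face",c,st,rc)
w=np.array([atz(im,p,.09)[:2] for p in cv2.boxPoints(rc)]);print(w,w.mean(0),atz(im,c,.09))
for d in imaging.look_for("side","ball_center"): print("s",d["confidence"],atz(s,d["at"],.021))
# crops
crop=im["color"][225:375,250:510][...,::-1];cv2.imwrite("pics/crop.png",cv2.resize(crop,(780,450),interpolation=cv2.INTER_CUBIC))
E
```

```text
bin 0.91 6808 ((431.8399658203125, 305.1199951171875), (76.08468627929688, 109.17729187011719), 8.130102157592773)
[[ 0.3525 -0.1722]
 [ 0.5903 -0.21  ]
 [ 0.5667 -0.3793]
 [ 0.33   -0.3367]] ctr [ 0.4599 -0.2745]
tray 0.75 4855 ((313.6234130859375, 276.6523132324219), (84.46295928955078, 58.81235885620117), 34.2868766784668)
[[ 0.5191  0.1066]
 [ 0.6317  0.032 ]
 [ 0.5223 -0.1293]
 [ 0.4124 -0.0534]] ctr [ 0.5214 -0.011 ]
anvil 0.65 3343 ((192.0, 306.5), (107.0, 44.0), 90.0)
[[0.5683 0.2948]
 [0.5687 0.2009]
 [0.3457 0.1937]
 [0.3455 0.285 ]] ctr [0.4571 0.2436]
ball 0.73 [445.8, 222.9] [ 0.6461 -0.3175  0.021 ]
ball 0.6 [429.4, 286.1] [ 0.5001 -0.2758  0.021 ]
ball 0.51 [490.9, 308.1] [ 0.4509 -0.4147  0.021 ]
ball 0.27 [450.5, 315.6] [ 0.4338 -0.3221  0.021 ]
pocket [291.3882 261.2588] [287 256  10  11  85] [0.5562 0.0406 0.011 ]
face [183.1065 284.0981] [ 169  253   29   63 1652] ((183.06411743164062, 284.0389709472656), (61.86299133300781, 26.76844024658203), 87.61405944824219)
[[0.5668 0.2981]
 [0.5694 0.2412]
 [0.4392 0.2309]
 [0.4367 0.2869]] [0.503  0.2643] [0.5024 0.2642 0.09  ]
s 0.84 [ 0.5014 -0.2769  0.021 ]
s 0.8 [ 0.6421 -0.3178  0.021 ]
s 0.63 [ 0.4489 -0.4288  0.021 ]
```

View pics/crop.png

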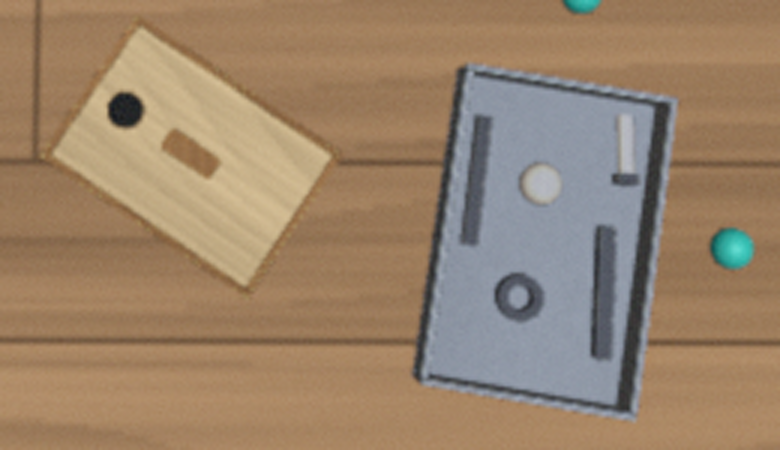

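The crop confirms the ball at crop (540,184), which is pixel (430,286), with the collar clear of it. Next comes a planning helper.

```bash
cat > plan.py <<'E'
import sys
from h import *
from scipy.spatial.transform import Rotation as Ro
def plan(p,psi,n):
    "smooth straight move to p, tool down with tool x at heading psi (deg)"
    s=bot.sense();p0=np.array(s["tcp_pos"]);R0=Ro.from_rotvec(s["tool_rot"])
    R1=Ro.from_euler("z",psi,degrees=True)*Ro.from_rotvec([np.pi,0,0])
    dv=(R0.inv()*R1).as_rotvec();out=[];P=p0;R=R0
    for i in range(1,n+1):
        u=i/n;w=u*u*(3-2*u)
        Pt=p0+w*(np.array(p)-p0);Rt=R0*Ro.from_rotvec(w*dv)
        sh=np.round(R.inv().apply(Pt-P),4);tu=np.round((R.inv()*Rt).as_rotvec(degrees=True),1)
        P=P+R.apply(sh);R=R*Ro.from_rotvec(tu,degrees=True);out.append([*sh,*tu])
    print(", ".join(f"{x:g}" for r in out for x in np.array(r)+0))
    print("from",p0.round(4),"t",s["time"],"max shift",max(np.linalg.norm(r[:3]) for r in out),"max turn",max(np.linalg.norm(r[3:]) for r in out))
if __name__=="__main__":
    a=[float(x) for x in sys.argv[1:]];plan(a[:3],a[3],int(a[4]))
E
python3 plan.py .5 -.277 .11 81.2 12
```

```text
0.0079, -0.0043, 0.0026, 0, 0, -1.3, 0.022, -0.0113, 0.0072, 0, 0, -3.5, 0.0344, -0.0151, 0.0109, 0, 0, -5.3, 0.0445, -0.0148, 0.0136, 0, 0, -6.7, 0.0522, -0.0108, 0.0155, 0, 0, -7.5, 0.0563, -0.0041, 0.0164, 0, 0, -8.1, 0.0564, 0.0039, 0.0163, 0, 0, -8, 0.0521, 0.011, 0.0155, 0, 0, -7.5, 0.0443, 0.0156, 0.0136, 0, 0, -6.7, 0.0337, 0.0165, 0.0109, 0, 0, -5.3, 0.0211, 0.0129, 0.0072, 0, 0, -3.5, 0.0074, 0.0052, 0.0026, 0, 0, -1.3
from [ 0.1774 -0.5993  0.2423] t 1.45 max shift 0.05883757302948516 max turn 8.1
```

Emit:
{"fn": "play_rows", "kwargs": {
  "rows": [0.0079, -0.0043, 0.0026, 0, 0, -1.3, 0.022, -0.0113, 0.0072, 0, 0, -3.5, 0.0344, -0.0151, 0.0109, 0, 0, -5.3, 0.0445, -0.0148, 0.0136, 0, 0, -6.7, 0.0522, -0.0108, 0.0155, 0, 0, -7.5, 0.0563, -0.0041, 0.0164, 0, 0, -8.1, 0.0564, 0.0039, 0.0163, 0, 0, -8, 0.0521, 0.011, 0.0155, 0, 0, -7.5, 0.0443, 0.0156, 0.0136, 0, 0, -6.7, 0.0337, 0.0165, 0.0109, 0, 0, -5.3, 0.0211, 0.0129, 0.0072, 0, 0, -3.5, 0.0074, 0.0052, 0.0026, 0, 0, -1.3],
  "claw": 0.085
}}

```text
time: 2.95
tcp_pos: [0.5004, -0.2738, 0.1093]
tool_rot: [-2.378, -2.049, 0.0]
contact_force: [-0.5, -0.0, -0.4]
grip_width: 0.0852
finger_force: 0.0
```

Emit:
{"fn": "play_rows", "kwargs": {
  "rows": [0, 0, 0, 0, 0, 0, 0, 0, 0, 0, 0, 0]
}}

```text
time: 3.2
tcp_pos: [0.4996, -0.2775, 0.1103]
tool_rot: [2.386, 2.043, -0.0]
contact_force: [-1.3, 0.2, -0.2]
grip_width: 0.0847
finger_force: 0.0
```

```bash
python3 - <<'E'
from h import *
im=imaging.get_image("side");print(proj(im,[.5,-.277,.021]))
for d in imaging.look_for("side","ball_center"): print("s",d["confidence"],d["at"],atz(im,d["at"],.021))
cv2.imwrite("pics/s1.png",cv2.resize(im["color"][240:420,170:370][...,::-1],(600,540)))
E
python3 plan.py .5 -.277 .023 81.2 6
```

```text
[293.52191674 351.93402305]
s 0.78 [272.8, 436.3] [ 0.45185795 -0.42778523  0.021     ]
s 0.57 [378.8, 359.6] [ 0.6403032  -0.31841689  0.021     ]
0.0001, 0, 0.0065, 0, 0, 0, 0.0002, 0.0001, 0.0162, 0, 0, 0, 0.0002, 0, 0.021, 0, 0, 0, 0.0002, 0.0001, 0.021, 0, 0, -0.1, 0.0002, 0, 0.0162, 0, 0, 0, 0.0001, 0.0001, 0.0065, 0, 0, 0
from [ 0.4996 -0.2779  0.1104] t 3.3 max shift 0.021001190442448733 max turn 0.1
```

View pics/s1.png

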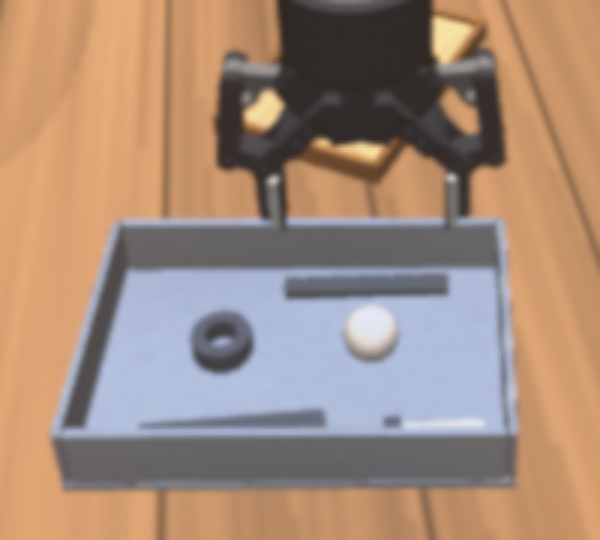

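The side picture shows the open gripper centred over the ball. The ball is at pixel (293.7,350.7) and was predicted at (293.5,351.9). Descend and close.

Emit:
{"fn": "play_rows", "kwargs": {
  "rows": [0, 0, 0.0065, 0, 0, 0, 0, 0, 0.016, 0, 0, 0, 0, 0, 0.021, 0, 0, 0, 0, 0, 0.021, 0, 0, 0, 0, 0, 0.016, 0, 0, 0, 0, 0, 0.0065, 0, 0, 0, 0, 0, 0, 0, 0, 0, 0, 0, 0, 0, 0, 0]
}}

```text
time: 4.3
tcp_pos: [0.5004, -0.2773, 0.0235]
tool_rot: [2.384, 2.044, 0.0]
contact_force: [-0.8, -0.9, -0.6]
grip_width: 0.0849
finger_force: 0.0
```

Emit:
{"fn": "play_rows", "kwargs": {
  "rows": [0, 0, 0, 0, 0, 0, 0, 0, 0, 0, 0, 0, 0, 0, 0, 0, 0, 0, 0, 0, 0, 0, 0, 0, 0, 0, 0, 0, 0, 0, 0, 0, 0, 0, 0, 0, 0, 0, 0, 0, 0, 0, 0, 0, 0, 0, 0, 0],
  "claw": 0.02,
  "grip_force": 30
}}

```text
time: 5.3
tcp_pos: [0.5004, -0.2772, 0.0234]
tool_rot: [2.385, 2.044, 0.0]
contact_force: [1.0, 0.9, 6.2]
grip_width: 0.0303
finger_force: 29.6
```

Emit:
{"fn": "play_rows", "kwargs": {
  "rows": [0, 0, -0.003, 0, 0, 0, 0, 0, -0.005, 0, 0, 0, 0, 0, -0.007, 0, 0, 0, 0, 0, -0.005, 0, 0, 0, 0, 0, 0, 0, 0, 0, 0, 0, 0, 0, 0, 0]
}}

```text
time: 6.05
tcp_pos: [0.5, -0.277, 0.043]
tool_rot: [-2.386, -2.044, -0.0]
contact_force: [-0.7, 0.5, -0.8]
grip_width: 0.0302
finger_force: 29.7
```

```bash
python3 - <<'E'
from h import *
im=imaging.get_image("side");s=bot.sense();print(s["contact_force"],s["grip_width"],proj(im,s["tcp_pos"]))
cv2.imwrite("pics/s2.png",cv2.resize(im["color"][280:400,210:370][...,::-1],(640,480)))
E
python3 plan.py .5 -.277 .12 56 7
```

```text
[-0.0986394  -0.47264388 -2.22590258] 0.029860855633038207 [293.03666343 342.97604615]
0, 0, -0.0043, 0, 0, 1.4, 0, 0, -0.011, 0, 0, 3.6, 0, 0, -0.015, 0, 0, 4.9, 0, 0.0001, -0.0164, 0, 0, 5.4, -0.0001, 0, -0.0151, 0, 0, 4.9, 0, 0, -0.011, 0, 0, 3.6, 0, 0, -0.0043, 0, 0, 1.4
from [ 0.4999 -0.2769  0.0429] t 6.1 max shift 0.016400304875214974 max turn 5.4
```

View pics/s2.png

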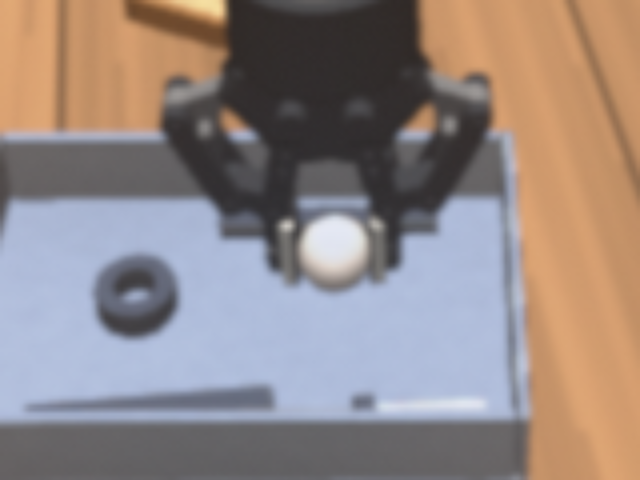

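The ball is held centred between the pads at pixel (293.5,342.5), and the other parts are undisturbed.

Emit:
{"fn": "play_rows", "kwargs": {
  "rows": [0, 0, -0.0043, 0, 0, 1.4, 0, 0, -0.011, 0, 0, 3.6, 0, 0, -0.015, 0, 0, 4.9, 0, 0, -0.0164, 0, 0, 5.4, 0, 0, -0.015, 0, 0, 4.9, 0, 0, -0.011, 0, 0, 3.6, 0, 0, -0.0043, 0, 0, 1.4, 0, 0, 0, 0, 0, 0]
}}

```text
time: 7.1
tcp_pos: [0.5, -0.277, 0.1202]
tool_rot: [2.774, 1.475, 0.0]
contact_force: [-1.1, 0.9, -0.4]
grip_width: 0.0298
finger_force: 29.8
```

```bash
python3 plan.py .556 .0405 .1 56 11
```

```text
0.0069, -0.0031, 0.0005, 0, 0, 0, 0.0188, -0.0083, 0.0013, 0, 0, 0, 0.0281, -0.0125, 0.0019, 0, 0, 0, 0.0347, -0.0155, 0.0023, 0, 0, 0, 0.0387, -0.0172, 0.0027, 0, 0, 0, 0.0401, -0.0179, 0.0027, 0, 0, 0, 0.0387, -0.0172, 0.0027, 0, 0, 0, 0.0348, -0.0155, 0.0023, 0, 0, 0, 0.0281, -0.0125, 0.002, 0, 0, 0, 0.0188, -0.0083, 0.0012, 0, 0, 0, 0.0068, -0.0031, 0.0005, 0, 0, 0
from [ 0.5    -0.277   0.1202] t 7.1 max shift 0.04399670442203597 max turn 0.0
```

Emit:
{"fn": "play_rows", "kwargs": {
  "rows": [0.0069, -0.0031, 0.0005, 0, 0, 0, 0.0188, -0.0083, 0.0013, 0, 0, 0, 0.0281, -0.0125, 0.0019, 0, 0, 0, 0.0347, -0.0155, 0.0023, 0, 0, 0, 0.0387, -0.0172, 0.0027, 0, 0, 0, 0.0401, -0.0179, 0.0027, 0, 0, 0, 0.0387, -0.0172, 0.0027, 0, 0, 0, 0.0348, -0.0155, 0.0023, 0, 0, 0, 0.0281, -0.0125, 0.002, 0, 0, 0, 0.0188, -0.0083, 0.0012, 0, 0, 0, 0.0068, -0.0031, 0.0005, 0, 0, 0, 0, 0, 0, 0, 0, 0]
}}

```text
time: 8.6
tcp_pos: [0.5555, 0.0413, 0.0997]
tool_rot: [-2.772, -1.477, 0.001]
contact_force: [0.4, 0.8, -1.0]
grip_width: 0.0299
finger_force: 29.8
```

```bash
python3 - <<'E'
from h import *
im=imaging.get_image("side");s=bot.sense();print(s["tcp_pos"],s["grip_width"])
P=proj(im,[.5562,.0406,.011]);B=proj(im,s["tcp_pos"]);print("pocket pred",P,"tcp",B)
for n in("tray_pocket","tray_grip"):
    for d in imaging.look_for("side",n): print(n,d["confidence"],d["at"])
x,y=int(P[0])-70,int(P[1])-65
print(x,y);cv2.imwrite("pics/s3.png",cv2.resize(im["color"][y:y+105,x:x+140][...,::-1],(700,525),interpolation=cv2.INTER_CUBIC))
E
python3 plan.py .556 .0405 .028 56 7
```

```text
[0.55571438 0.04055752 0.0997482 ] 0.030184727753454956
pocket pred [301.03789861 249.69964725] tcp [299.87990123 217.27528078]
tray_pocket 0.64 [287.2, 268.5]
tray_grip 0.79 [288.5, 267.0]
231 184
0, 0, 0.004, 0, 0, 0, 0.0001, -0.0001, 0.0103, 0, 0, 0, 0.0001, 0, 0.014, 0, 0, 0, 0.0002, -0.0001, 0.0153, 0, 0, 0, 0.0001, 0, 0.014, 0, 0, 0, 0.0001, -0.0001, 0.0103, 0, 0, -0.1, 0, 0, 0.004, 0, 0, 0
from [0.5559 0.0398 0.0999] t 8.75 max shift 0.015301633899685353 max turn 0.1
```

View pics/s3.png

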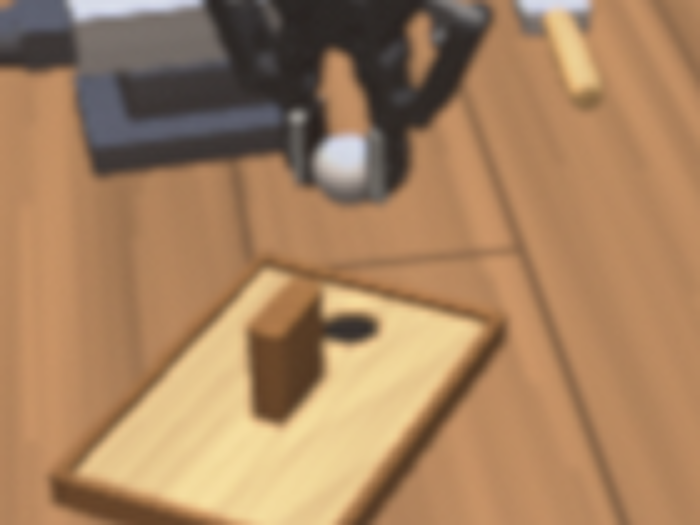

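The side picture shows the pocket centred at pixel (301,249.4), predicted (301,249.7), and the ball directly above it at (300.4,217.4). Lower.

Emit:
{"fn": "play_rows", "kwargs": {
  "rows": [0, 0, 0.004, 0, 0, 0, 0, 0, 0.0105, 0, 0, 0, 0, 0, 0.014, 0, 0, 0, 0, 0, 0.015, 0, 0, 0, 0, 0, 0.014, 0, 0, 0, 0, 0, 0.0105, 0, 0, 0, 0, 0, 0.004, 0, 0, 0, 0, 0, 0, 0, 0, 0, 0, 0, 0, 0, 0, 0]
}}

```text
time: 9.88
tcp_pos: [0.5565, 0.0404, 0.0283]
tool_rot: [2.773, 1.474, 0.001]
contact_force: [-0.5, 0.5, -1.5]
grip_width: 0.03
finger_force: 29.8
```

Lower 1.5 mm more, then open gently to 50 mm.

Emit:
{"fn": "play_rows", "kwargs": {
  "rows": [0, 0, 0.0015, 0, 0, 0, 0, 0, 0, 0, 0, 0, 0, 0, 0, 0, 0, 0]
}}

```text
time: 10.25
tcp_pos: [0.5563, 0.0404, 0.0266]
tool_rot: [2.774, 1.475, 0.001]
contact_force: [-0.3, 0.5, -1.1]
grip_width: 0.0299
finger_force: 29.8
```

Emit:
{"fn": "play_rows", "kwargs": {
  "rows": [0, 0, 0, 0, 0, 0, 0, 0, 0, 0, 0, 0, 0, 0, 0, 0, 0, 0, 0, 0, 0, 0, 0, 0, 0, 0, 0, 0, 0, 0],
  "claw": 0.052
}}

```text
time: 10.88
tcp_pos: [0.5561, 0.0405, 0.0264]
tool_rot: [-2.774, -1.475, 0.0]
contact_force: [-0.6, 0.5, 0.4]
grip_width: 0.052
finger_force: 0.0
```

Emit:
{"fn": "play_rows", "kwargs": {
  "rows": [0, 0, -0.005, 0, 0, 0, 0, 0, -0.015, 0, 0, 0, 0, 0, -0.02, 0, 0, 0, 0, 0, -0.02, 0, 0, 0, 0, 0, -0.018, 0, 0, 0, 0, 0, -0.012, 0, 0, 0, 0, 0, -0.004, 0, 0, 0, 0, 0, 0, 0, 0, 0]
}}

```text
time: 11.88
tcp_pos: [0.556, 0.0405, 0.1206]
tool_rot: [2.774, 1.475, 0.0]
contact_force: [-0.1, -0.1, -0.6]
grip_width: 0.0522
finger_force: 0.0
```

```bash
python3 - <<'E'
from h import *
im=imaging.get_image("side")
print("ball pred",proj(im,[.5562,.0406,.024]),"grip top",proj(im,[.5214,-.011,.064]))
for n in("ball_center","tray_grip"):
    for d in imaging.look_for("side",n): print(n,d["confidence"],d["at"])
x,y=231,184
cv2.imwrite("pics/s4.png",cv2.resize(im["color"][y:y+105,x:x+140][...,::-1],(700,525),interpolation=cv2.INTER_CUBIC))
E
python3 plan.py .5214 -.011 .115 56 6
```

```text
ball pred [300.90505016 245.14112992] grip top [287.83192913 244.67825601]
ball_center 0.82 [379.9, 357.7]
ball_center 0.76 [272.6, 433.9]
tray_grip 0.7 [285.1, 267.1]
-0.0046, 0, 0.0004, 0, 0, 0, -0.0114, 0.0001, 0.0008, 0, 0, 0, -0.0149, 0.0001, 0.0012, 0, 0, 0, -0.0149, 0.0002, 0.0011, -0.1, 0, 0, -0.0114, 0, 0.0009, 0, 0, 0, -0.0046, 0.0001, 0.0004, 0, 0, 0
from [0.5556 0.0405 0.1197] t 12.025 max shift 0.014948578527739686 max turn 0.1
```

View pics/s4.png

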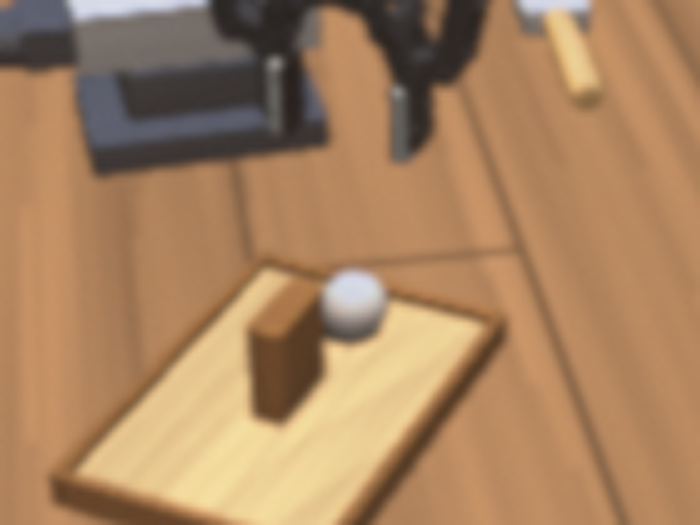

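The ball is seated at pixel (301.6,245), predicted (300.9,245.1). The grip block's top is at (288.2,245.8), as expected. Move to the grip.

Emit:
{"fn": "play_rows", "kwargs": {
  "rows": [-0.0046, 0, 0, 0, 0, 0, -0.0114, 0, 0, 0, 0, 0, -0.015, 0, 0, 0, 0, 0, -0.015, 0.0003, 0, 0, 0, 0, -0.0114, 0, 0, 0, 0, 0, -0.0046, 0, 0, 0, 0, 0, 0, 0, 0, 0, 0, 0, 0, 0, 0, 0, 0, 0],
  "claw": 0.06
}}

```text
time: 13.02
tcp_pos: [0.522, -0.011, 0.1205]
tool_rot: [2.774, 1.475, 0.001]
contact_force: [-0.6, 0.6, 0.7]
grip_width: 0.0601
finger_force: 0.0
```

```bash
python3 plan.py .5214 -.011 .037 56 8
```

```text
0, 0, 0.0036, 0, 0, 0, -0.0001, -0.0001, 0.0094, 0, 0, 0, 0, -0.0001, 0.0134, 0, 0, 0, -0.0001, 0, 0.0153, 0, 0, 0, -0.0001, -0.0001, 0.0154, 0, 0, 0, 0, -0.0001, 0.0133, 0, 0, 0, -0.0001, -0.0001, 0.0095, 0, 0, 0, 0, 0, 0.0036, 0, 0, 0
from [ 0.522  -0.011   0.1205] t 13.025 max shift 0.015400649336959789 max turn 0.0
```

Emit:
{"fn": "play_rows", "kwargs": {
  "rows": [0, 0, 0.0036, 0, 0, 0, -0.0001, -0.0001, 0.0094, 0, 0, 0, 0, -0.0001, 0.0134, 0, 0, 0, -0.0001, 0, 0.0153, 0, 0, 0, -0.0001, 0, 0.0154, 0, 0, 0, 0, -0.0001, 0.0133, 0, 0, 0, 0, 0, 0.0095, 0, 0, 0, 0, 0, 0.0036, 0, 0, 0, 0, 0, 0, 0, 0, 0, 0, 0, 0, 0, 0, 0]
}}

```text
time: 14.28
tcp_pos: [0.5216, -0.0112, 0.0373]
tool_rot: [2.773, 1.474, 0.001]
contact_force: [0.4, 0.1, -0.5]
grip_width: 0.0601
finger_force: 0.0
```

Emit:
{"fn": "play_rows", "kwargs": {
  "rows": [0, 0, 0, 0, 0, 0, 0, 0, 0, 0, 0, 0, 0, 0, 0, 0, 0, 0, 0, 0, 0, 0, 0, 0],
  "claw": 0.026,
  "grip_force": 20
}}

```text
time: 14.78
tcp_pos: [0.5212, -0.0112, 0.037]
tool_rot: [2.774, 1.475, 0.0]
contact_force: [0.2, -0.7, -0.5]
grip_width: 0.026
finger_force: 0.0
```

Emit:
{"fn": "play_rows", "kwargs": {
  "rows": [0, 0, 0, 0, 0, 0, 0, 0, 0, 0, 0, 0, 0, 0, 0, 0, 0, 0, 0, 0, 0, 0, 0, 0],
  "claw": 0.01
}}

```text
time: 15.28
tcp_pos: [0.5208, -0.011, 0.037]
tool_rot: [-2.773, -1.474, 0.001]
contact_force: [-1.3, 1.4, 4.8]
grip_width: 0.0178
finger_force: 21.1
```

Emit:
{"fn": "play_rows", "kwargs": {
  "rows": [0, 0, 0, 0, 0, 0, 0, 0, 0, 0, 0, 0, 0, 0, 0, 0, 0, 0, 0, 0, 0, 0, 0, 0],
  "grip_force": 70
}}

```text
time: 15.78
tcp_pos: [0.5209, -0.0111, 0.0371]
tool_rot: [-2.774, -1.474, 0.001]
contact_force: [-2.9, 1.7, 5.1]
grip_width: 0.017
finger_force: 69.5
```

Emit:
{"fn": "play_rows", "kwargs": {
  "rows": [0, 0, -0.002, 0, 0, 0, 0, 0, -0.005, 0, 0, 0, 0, 0, -0.009, 0, 0, 0, 0, 0, -0.014, 0, 0, 0, 0, 0, -0.019, 0, 0, 0, 0, 0, -0.023, 0, 0, 0, 0, 0, -0.026, 0, 0, 0, 0, 0, -0.026, 0, 0, 0, 0, 0, -0.023, 0, 0, 0, 0, 0, -0.015, 0, 0, 0, 0, 0, -0.007, 0, 0, 0, 0, 0, -0.002, 0, 0, 0]
}}

```text
time: 17.27
tcp_pos: [0.521, -0.0111, 0.208]
tool_rot: [-2.774, -1.475, 0.0]
contact_force: [0.2, 0.4, -5.0]
grip_width: 0.0173
finger_force: 68.5
```

Emit:
{"fn": "play_rows", "kwargs": {
  "rows": [0, 0, 0, 0, 0, 0, 0, 0, 0, 0, 0, 0]
}}

```text
time: 17.52
tcp_pos: [0.5208, -0.0111, 0.2071]
tool_rot: [-2.773, -1.474, 0.002]
contact_force: [-0.6, 1.3, -4.3]
grip_width: 0.0174
finger_force: 68.5
```

```bash
python3 - <<'E'
from h import *
im=imaging.get_image("side");s=bot.sense();print(s["tcp_pos"],s["contact_force"],s["grip_width"])
b=np.array([.5558,.0405,s["tcp_pos"][2]-.037+.024]);P=proj(im,b);print("ball pred",P)
for d in imaging.look_for("side","ball_center"): print(d["confidence"],d["at"])
x,y=int(P[0])-80,int(P[1])-50;print(x,y)
cv2.imwrite("pics/s5.png",cv2.resize(im["color"][y:y+120,x:x+160][...,::-1],(640,480),interpolation=cv2.INTER_CUBIC))
E
python3 plan.py .468 .213 .207 56 22
```

```text
[ 0.52083329 -0.01110581  0.20717454] [-0.50193865 -0.05042153 -4.71133234] 0.017285606885815208
ball pred [298.79500196 178.97441079]
0.92 [271.3, 434.4]
0.86 [379.1, 359.1]
0.53 [302.9, 179.7]
218 128
0.0009, -0.001, 0, 0, 0, 0, 0.0027, -0.0029, 0, 0, 0, 0, 0.0043, -0.0047, 0, 0, 0, 0, 0.0057, -0.0062, 0, 0, 0, 0, 0.0069, -0.0075, 0.0001, 0, 0, 0, 0.008, -0.0086, 0, 0, 0, 0, 0.0089, -0.0096, 0, 0, 0, 0, 0.0095, -0.0104, 0, 0, 0, 0, 0.0101, -0.0109, 0.0001, 0, 0, 0, 0.0105, -0.0113, 0, 0, 0, 0, 0.0106, -0.0115, 0, 0, 0, 0, 0.0106, -0.0115, 0, 0, 0, 0, 0.0105, -0.0113, 0.0001, 0, 0, 0, 0.0101, -0.011, 0, -0.1, 0, 0, 0.0095, -0.0103, 0, 0, 0, 0, 0.0089, -0.0096, 0, 0, 0, 0, 0.008, -0.0087, 0, 0, 0, 0, 0.0069, -0.0075, 0, 0, 0, 0, 0.0057, -0.0062, 0, 0, 0, 0, 0.0043, -0.0046, 0, 0, 0, 0, 0.0027, -0.0029, 0, 0, 0, 0, 0.0009, -0.001, 0, 0, 0, 0
from [ 0.5209 -0.0111  0.2073] t 17.625 max shift 0.015640012787718555 max turn 0.1
```

View pics/s5.png

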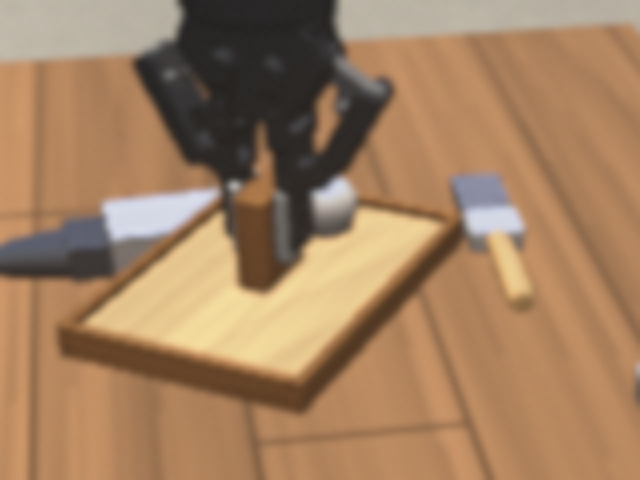

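The tray is lifted level with the ball in its pocket. The ball's centre is at about pixel (299.8,179.5), predicted (298.8,179). Carry it.

Emit:
{"fn": "play_rows", "kwargs": {
  "rows": [0.0009, -0.001, 0, 0, 0, 0, 0.0027, -0.0029, 0, 0, 0, 0, 0.0043, -0.0047, 0, 0, 0, 0, 0.0057, -0.0062, 0, 0, 0, 0, 0.0069, -0.0075, 0, 0, 0, 0, 0.008, -0.0086, 0, 0, 0, 0, 0.0089, -0.0096, 0, 0, 0, 0, 0.0095, -0.0104, 0, 0, 0, 0, 0.0101, -0.0109, 0, 0, 0, 0, 0.0105, -0.0113, 0, 0, 0, 0, 0.0106, -0.0115, 0, 0, 0, 0]
}}

```text
time: 19.0
tcp_pos: [0.4945, 0.102, 0.2079]
tool_rot: [-2.774, -1.475, -0.0]
contact_force: [0.1, -1.6, -5.2]
grip_width: 0.0176
finger_force: 68.5
```

Emit:
{"fn": "play_rows", "kwargs": {
  "rows": [0.0106, -0.0115, 0, 0, 0, 0, 0.0105, -0.0113, 0, 0, 0, 0, 0.0101, -0.011, 0, 0, 0, 0, 0.0095, -0.0103, 0, 0, 0, 0, 0.0089, -0.0096, 0, 0, 0, 0, 0.008, -0.0087, 0, 0, 0, 0, 0.0069, -0.0075, 0, 0, 0, 0, 0.0057, -0.0062, 0, 0, 0, 0, 0.0043, -0.0046, 0, 0, 0, 0, 0.0027, -0.0029, 0, 0, 0, 0, 0.0009, -0.001, 0, 0, 0, 0]
}}

```text
time: 20.38
tcp_pos: [0.4684, 0.213, 0.2079]
tool_rot: [2.774, 1.475, -0.0]
contact_force: [-0.0, -0.7, -4.0]
grip_width: 0.0173
finger_force: 68.5
```

Emit:
{"fn": "play_rows", "kwargs": {
  "rows": [0, 0, 0, 0, 0, 0, 0, 0, 0, 0, 0, 0, 0, 0, 0, 0, 0, 0, 0, 0, 0, 0, 0, 0]
}}

```text
time: 20.88
tcp_pos: [0.4684, 0.2128, 0.2079]
tool_rot: [2.774, 1.474, -0.0]
contact_force: [-0.6, -0.6, -5.6]
grip_width: 0.0173
finger_force: 68.5
```

```bash
python3 - <<'E'
from h import *
for c in("top","side"):
    im=imaging.get_image(c);s=bot.sense()
    if c=="top":print(s["time"],s["tcp_pos"],s["tool_rot"],s["contact_force"],s["grip_width"],abs(s["dq"]).max())
    t=s["tcp_pos"];z=t[2]-.037
    print(c,"underside",z-.09,"ball want px",proj(im,[.503,.2643,z+.024]),"expect",proj(im,t+np.array([.0347,.0514,-.013])))
    for d in imaging.look_for(c,"ball_center"): print(d["confidence"],d["at"],atz(im,d["at"],z+.024))
    P=proj(im,[.503,.2643,z+.024]);x,y=int(P[0])-80,int(P[1])-60;print(x,y)
    cv2.imwrite(f"pics/f_{c}.png",cv2.resize(im["color"][y:y+120,x:x+160][...,::-1],(640,480),interpolation=cv2.INTER_CUBIC))
E
```

```text
20.925 [0.46838837 0.21284761 0.20791579] [2.77410432e+00 1.47441825e+00 7.52980434e-06] [-0.41864223  0.38947211 -4.90507596] 0.017341901973482357 0.0019450491784115981
top underside 0.0809157903739682 ball want px [165.67472877 283.47968607] expect [165.70475035 283.43256947]
0.49 [446.7, 223.3] [ 0.61991903 -0.26923587  0.19491579]
0.16 [196.9, 255.6] [0.55579471 0.20758283 0.19491579]
85 223
side underside 0.0809023606085281 ball want px [266.43347461 142.07816877] expect [266.44785915 142.0790996 ]
0.91 [273.5, 433.1] [ 0.45409318 -0.53548976  0.19490236]
0.63 [380.6, 359.7] [ 0.58695384 -0.46285994  0.19490236]
0.52 [269.2, 141.7] [0.51008267 0.2657124  0.19490236]
186 82
```

View pics/f_top.png

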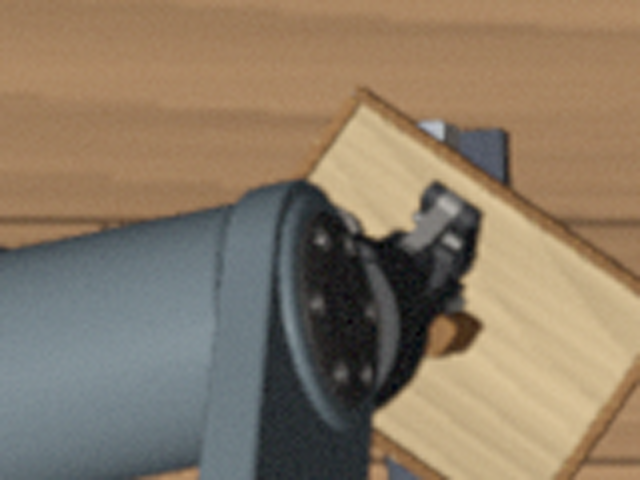

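View pics/f_side.png

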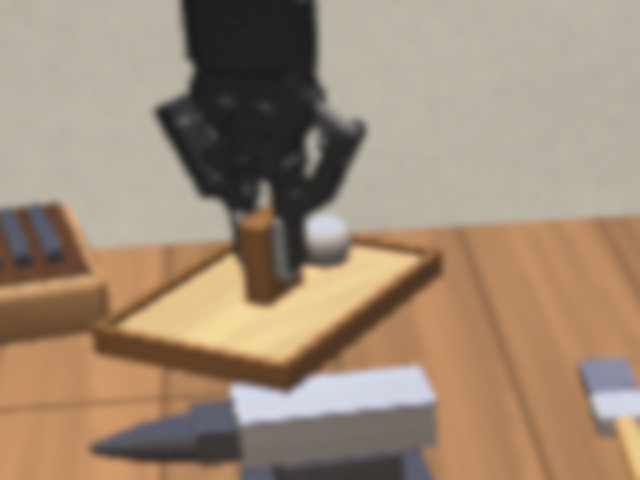

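The tray is held level above the anvil with the ball at pixel (266.9,141.9), where it should be at (266.4,142.1). Before handing in, I'll check the anvil face in the side view, where its middle is at about (269,180.6).

```bash
python3 - <<'E'
from h import *
im=imaging.get_image("side")
e=proj(im,[.503,.2643,.09]);print(e,atz(im,[269.2,180.6],.09))
if np.hypot(*(e-[269.2,180.6]))<3: print(bot.close_job())
E
```

```text
[269.10750091 179.81673856] [0.50288603 0.2595234  0.09      ]
the job is handed in; nothing more can be done
None
```

I handed in the job with the ball in the tray's pocket and the tray held level and still, its underside about 81 mm above the anvil face; the ball is over the middle of the face to within a few mm by the camera measurements, and the job took about 21 s.

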